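Reload the washer magazine

TASK

Load both square plate washers, one at a time and lying flat, into the spring-loaded magazine: lay each in the yellow mouth, then press it down until it snaps under both orange lips and stays there. Press gently and stop soon after it clicks, because the second plate leaves the stack only about 2 mm before it is solid and it must not be rammed; leave everything else on the bench where it lies.

Things in the scene. Friction and masses are not known exactly. Their poses are not given: they have to be found in the camera images.
- shoe: blue shoe of the washer magazine, bolted down, 150 x 84 x 8 mm; origin at the centre of its underside, on the bench top. The magazine, a grey upright square well 56.6 mm wide inside (1.3 mm play each side of a plate), stands on it, same centre and yaw. Its sleeve with guides and lips is shimmed up by an unknown amount: the lips' flat underside is 50 to 64 mm above the bench and must be felt for
- mouth (a point): point on the well's axis 70 mm above the bench, in the mouth (not raised by the shims). Four corner guides with yellow flared lead-ins (5 mm capture each way). Measured from the lips' underside, lead-ins reach 24 mm up, straight guides 12 mm up. In the middle of the +y and -y sides a 37 mm wide gap, down to the lips' underside, takes fingers holding a plate by its y sides
- well (a point): point on the well's axis 45 mm above the bench, inside. A sprung follower starts 2 mm below the lips' underside and can sink 23.5 mm, pushing up 3.5 N at the top, 8 N at the bottom. With two plates (24 mm) under the lips only 1.5 mm of travel is left before the stack is solid; 25 N on it is ramming. Passing the ramps takes 10 to 22 N, then 4 to 8 N, dropping 2 to 5 N at the click
- lip_near (a joint): orange spring lip on the magazine's -x side (shoe frame): 0 = fully in, over the well by 4.8 mm; grows as it is pushed outward, up to 0.008 m. Flat underneath, 60 degree ramp on top. A plate laid in the mouth rests on both ramps, underside 9 mm above the lips' underside; pressed about 21 mm down from there it clicks under
- lip_far (a joint): the same lip on the magazine's +x side. The lips stand 47 mm apart: closed fingertips pass between them to press the plate
- plate_a_center (a point): loose square plate washer, zinc-gold steel, 54 x 54 x 12 mm, 0.2 kg, lying flat on the bench top; a dark disc on its top marks the bolt hole (the plate is solid there). This point is its centre, 6 mm above its underside; x and y are along its sides, z up. The two plates are alike
- plate_b_center (a point): loose square plate washer, zinc-gold steel, 54 x 54 x 12 mm, 0.2 kg, lying flat on the bench top; a dark disc on its top marks the bolt hole (the plate is solid there). This point is its centre, 6 mm above its underside; x and y are along its sides, z up. The two plates are alike
- ladder_clamp: corroded brown ladder clamp, U-shaped, 70 x 44 x 40 mm with a bolt along x; origin at the centre of its underside. Bystander
- board_clip: silver bent board clip, 90 x 30 x 32 mm, origin at the centre of its underside. Bystander
- red_cap: red plastic tube cap, 58 mm across, 31 mm high, origin at the centre of its underside. Bystander
- jack_nut: dark cast base jack nut, 60 mm across, 34 mm high, with two lugs along x (104 mm over them), origin at the centre of its underside. Bystander
Mind the look-alikes: they are no part of the job. Leave any blue or purple look-alike of the part that bears plate_a_center alone.

How it is judged:
On the way:
1. one plate is under both lips while the other is still away from the magazine (((horizontal distance between plate_a_center and shoe below 0.006 m and z of plate_a_center in the frame of shoe below 0.0605 m and angle between plate_a_center's own z axis and vertical below 0.1 rad and value of joint each of lip_near, lip_far below 0.0015 m and horizontal distance between plate_b_center and shoe above 0.07 m) or (horizontal distance between plate_b_center and shoe below 0.006 m and z of plate_b_center in the frame of shoe below 0.0605 m and angle between plate_b_center's own z axis and vertical below 0.1 rad and value of joint each of lip_near, lip_far below 0.0015 m and horizontal distance between plate_a_center and shoe above 0.07 m))), for 0.2 s.
At the end, for the whole second after the job is handed in: both plates lie at rest in the magazine under the lips: within 6 mm of the shoe's centre line, centres lower than 60.5 mm above the bench, flat within 0.1 rad, and both lips sprung back in (below 1.5 mm) (horizontal distance between each of plate_a_center, plate_b_center and shoe below 0.006 m and z of each of plate_a_center, plate_b_center in the frame of shoe below 0.0605 m and angle between each of plate_a_center, plate_b_center's own z axis and vertical below 0.1 rad and value of joint each of lip_near, lip_far below 0.0015 m and linear speed of each of plate_a, plate_b below 0.02 m/s); the robot touches nothing.
It fails at once if the plates are rammed together: more than 25 N between the two plates (contact force between plate_a and plate_b above 25 N).
It fails at once if the corroded ladder clamp is moved more than 20 mm (distance of ladder_clamp from where it was at the start of the episode above 0.02 m).
It fails at once if the board clip is moved more than 20 mm (distance of board_clip from where it was at the start of the episode above 0.02 m).
It fails at once if the red cap is moved more than 20 mm (distance of red_cap from where it was at the start of the episode above 0.02 m).
It fails at once if the base jack nut is moved more than 20 mm (distance of jack_nut from where it was at the start of the episode above 0.02 m).
It also fails if it takes over 69 s, if anything falls off the work surface, if the arm or the gripper's body presses on something with over 40 N, if the wrist force passes 120 N, or if a joint passes its speed limit or range.

ROBOT

A 7-joint arm with a two-finger parallel gripper is mounted at the origin on the work surface. World frame = base frame: x ahead of the robot, y to its left, z up, the work surface at z = 0. Lengths are in m, angles in rad, forces in N, time in s.
With the tool pointing down it reaches from about 0.35 to 0.9 m from the base axis. Payload 7.2 kg.
Tool frame: the origin (TCP) lies on the centre line of the jaws, within the pads' length; the fingertips stand 11 mm ahead of it and the grasp point (between the pads) lies 8 mm behind it; z points along the fingers, x is the direction in which the jaws open and shut, and the axes are right-handed (so a half turn about z gives the same grasp; the last joint's range is limited). The gripper opens to 85 mm and grips with 20 to 120 N. Pads are 22 mm wide; open, the fingers measure 114 mm over their backs; the gripper's body (76 mm by 85 mm) begins 54 mm behind the grasp point. The pads swing forward as they close: fully open they stand 13 mm farther back than shut.
Start: joints at [1.058, 0.411, -0.013, 1.596, 0.006, 1.134, -0.082], TCP at [0.269, -0.564, 0.242] pointing down, gripper open.
Joint ranges: [-2.95, 2.95], [-0.29, 1.99], [-1.47, 1.44], [0.14, 2.54], [-1.03, 4.17], [0.13, 1.85], [-2.86, 2.86]. Speed limits (rad/s): [2.39, 2.39, 3.01, 3.01, 3.14, 3.14, 3.14].

INTERFACE

Orientations are given as a unit quaternion [x, y, z, w].
In Python, from station import robot, capture, camera_model gives the robot as it stands.
- The arm moves only by the tool drive_tool, never from a script. Its argument "steps" is a list of rows, each a list of 3 entries, a list of its own where there are three numbers: the shift along the tool's x, y, z in cm, then the turn, a rotation vector about the tool's x, y, z in rad, then the closure, from 0 (fully open) to 1 (shut). In form: [[[tx, ty, tz], [wx, wy, wz], gripper], ...]. A call has 1 to 5 rows; each row shifts and turns the commanded pose from where the row before left it, along the tool's axes as they then stand; what a row does not reach is not made up. A row lasts 1/10 s, in which the tool goes at most 50 mm and 8.59 degrees, less where a joint would pass 70% of its speed; a pose out of reach is approached as far as the arm can. A call is refused whole if a number of a shift passes 5 or a number of a turn 0.15, either way. A call with a gripper value outside its range is refused whole. The fingers move at their own pace and stop on an object; "squeeze" is the grip in N (left out, the last holds). Time passes only in rows, so rows that do not move let the fingers close. It gives the time, the measured TCP pose, the force and the opening at its end, in the units of the state.
- robot.get_obs(): the state, without advancing time (a new reading comes with each control period).
- capture(name): name is "side" or "top" or "wrist"; returns the picture (384x512x3 uint8, blue, green, red); there is no depth.
- camera_model(name): a dict with "fx", "fy", "cx", "cy" (pixels), "extrinsics" (4x4, takes a point from camera to world coordinates); the wrist camera has in their place "T_tool_cam" (4x4, takes a point from camera to tool coordinates, whose origin is the TCP and whose axes are the tool frame's). Camera axes: x right, y down, z forward; pixel columns grow to the right and rows downward; lengths in m; the calibration is good to about 2 mm. A picture is of the moment at which its call begins: read the wrist's pose just before it. camera_model takes no time and is no camera call.
- robot.close_job(): hands the job in, once; it reports no verdict.
The state is a dict: "t": time; "joint_positions": joint angles; "qd": joint speeds; "joint_efforts": joint torques, N m; "tool_pos": TCP position; "tool_rot": TCP orientation; "contact_force": force on the tool from outside, world axes, zero at the start; "ft_torque": the same for the moment, N m; "opening": finger opening in m.
Only numpy, scipy, OpenCV 4.12 (cv2) and the standard library are available. Lean on these libraries where they do the work, as an engineer would, in place of code of your own. Each camera call takes 0.05 s, during which the arm holds its last target. There are 200 camera calls.

## Working session

There is one attempt and no reset: what is moved stays moved. The work goes in short steps, Python scripts to look and compute and a tool call to move; the robot and the scene stay as the last step left them, time stands still between calls to the robot, and variables do not carry over. Pictures are saved under pics/ and viewed, about 8 in all and at most 12, crops included, and the job is handed in when it is done.

Besides the shell and the picture viewer there is one more tool, called after ">>>" in YAML: its name, and indented under it one key for each argument. drive_tool: Moves the arm, as the interface text tells. Its arguments: {"type":"object","properties":{"steps":{"type":"array","items":{"type":"array"}},"squeeze":{"type":"number"}},"required":["steps"]}

```bash
ls; mkdir -p pics
python3 - <<'E'
from station import robot, capture, camera_model
import cv2, numpy as np
o=robot.get_obs(); print(o['t'],o['tool_pos'],o['tool_rot'],o['opening'])
for n in ['top','side']:
    im=capture(n); cv2.imwrite(f'pics/{n}0.png',im)
    m=camera_model(n); print(n,m['fx'],m['cx'],m['cy'],np.round(m['extrinsics'],3).tolist())
print(np.round(camera_model('wrist')['T_tool_cam'],3).tolist(),camera_model('wrist')['fx'])
E
```

```text
pics
0.0 [ 0.26868918 -0.56377231  0.24143205] [ 8.45676943e-01 -5.33694526e-01 -7.16710168e-04 -3.82947218e-04] 0.0854084692072439
top 452.4926150908312 256.75824858800115 195.57681520484465 [[-0.009, -0.983, 0.186, 0.368], [-1.0, 0.01, 0.008, 0.009], [-0.01, -0.186, -0.983, 1.128], [0.0, 0.0, 0.0, 1.0]]
side 427.90522268961513 244.09693204005129 187.64258127339744 [[-0.879, -0.287, 0.381, 0.169], [-0.477, 0.546, -0.689, 0.732], [-0.011, -0.787, -0.617, 0.729], [0.0, 0.0, 0.0, 1.0]]
[[1.0, -0.0, -0.001, 0.0], [0.0, 0.965, 0.264, -0.068], [0.001, -0.264, 0.965, -0.133], [0.0, 0.0, 0.0, 1.0]] 339.47994897953106
```

View pics/top0.png

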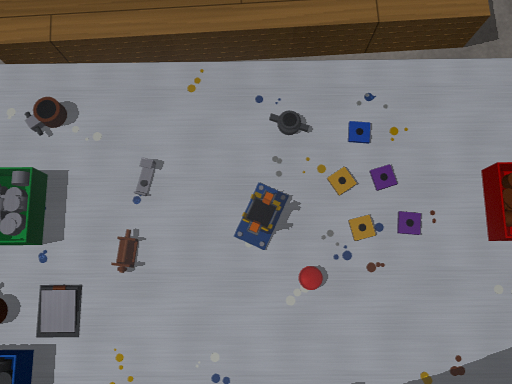

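View pics/side0.png

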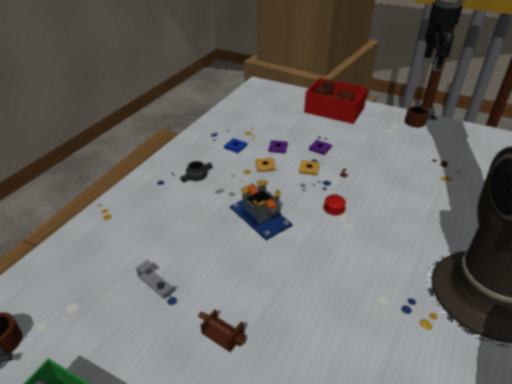

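Top view: gold plates at (342,180) and (362,228). The look-alikes are blue at (360,132) and purple at (384,177) and (410,222). The magazine is at (263,215), with its orange lips at (268,198) and (255,227). The gold pair fits "zinc-gold". I'll measure it and confirm it in a crop.

```bash
cat > h.py <<'E'
from station import robot, capture, camera_model
import cv2, numpy as np
from scipy.spatial.transform import Rotation as R
def cam(name):
    m=camera_model(name)
    if name=='wrist':
        o=robot.get_obs(); T=np.eye(4); T[:3,:3]=R.from_quat(o['tool_rot']).as_matrix(); T[:3,3]=o['tool_pos']
        return m,T@np.array(m['T_tool_cam'])
    return m,np.array(m['extrinsics'])
def ray(m,E,uv,z):
    uv=np.atleast_2d(uv).astype(float)
    d=np.c_[(uv[:,0]-m['cx'])/m['fx'],(uv[:,1]-m['cy'])/m['fy'],np.ones(len(uv))]@E[:3,:3].T
    return (E[:3,3]+d*((z-E[2,3])/d[:,2])[:,None])[:,:2]
def rects(im,m,E,lo,hi,z,amin=60):
    hsv=cv2.cvtColor(im,cv2.COLOR_BGR2HSV); k=cv2.inRange(hsv,np.array(lo),np.array(hi))
    k=cv2.morphologyEx(k,cv2.MORPH_CLOSE,np.ones((3,3)))
    out=[]
    for c in cv2.findContours(k,cv2.RETR_EXTERNAL,cv2.CHAIN_APPROX_NONE)[0]:
        if cv2.contourArea(c)<amin: continue
        w=ray(m,E,c[:,0],z)
        (cx,cy),(a,b),t=cv2.minAreaRect((w*1000).astype(np.float32))
        p=c[:,0].mean(0)
        out.append((p.round(),round(cx,1),round(cy,1),round(a,1),round(b,1),round(t,1)))
    return out
E
python3 - <<'E'
from h import *
m,E=cam('top'); im=cv2.imread('pics/top0.png')
for n,lo,hi,z in [('gold',(15,90,90),(30,255,255),.012),('blue',(100,120,50),(118,255,255),.008),('orange',(5,150,120),(14,255,255),.06)]:
    print(n)
    for r in rects(im,m,E,lo,hi,z,20): print(*r)
cv2.imwrite('pics/crop0.png',cv2.resize(im[100:300,220:440],None,fx=3,fy=3,interpolation=cv2.INTER_CUBIC)[:600,:660])
E
```

```text
gold
[424. 375.] 149.8 -368.5 16.8 13.2 89.6
[119. 357.] 193.6 345.0 16.7 15.7 89.6
[267. 227.] 497.9 -5.6 12.2 26.7 20.1
[362. 227.] 496.4 -240.8 53.7 54.4 14.0
[277. 205.] 555.4 -30.9 24.7 15.2 10.1
[256. 195.] 581.4 19.9 25.1 12.8 89.4
[342. 180.] 615.6 -195.8 53.5 54.9 32.7
[321. 168.] 646.8 -145.5 20.4 18.3 89.4
[394. 131.] 745.3 -335.1 17.9 19.2 86.4
[191.  88.] 868.5 187.3 18.6 16.8 89.3
[197.  80.] 889.4 173.2 15.9 14.1 89.2
[237.  15.] 1058.8 52.9 1334.7 128.5 89.1
blue
[216. 378.] 145.2 118.7 14.8 18.4 54.9
[ 11. 365.] 169.2 611.1 39.9 62.7 89.6
[ 43. 256.] 432.9 548.1 29.1 17.3 4.5
[379. 227.] 498.1 -284.4 14.8 17.7 86.7
[254. 235.] 485.0 27.8 81.8 52.0 65.3
[137. 200.] 571.2 321.2 15.5 12.6 2.3
[275. 201.] 555.3 -4.6 80.7 91.6 65.3
[359. 132.] 744.7 -247.3 51.7 56.4 86.9
[259.  99.] 837.3 10.0 15.6 15.2 42.6
[370.  97.] 840.4 -279.9 17.0 24.3 37.0
orange
[254. 227.] 494.8 24.3 17.0 19.2 63.0
[268. 198.] 564.1 -7.9 16.1 26.2 63.0
```

View pics/crop0.png

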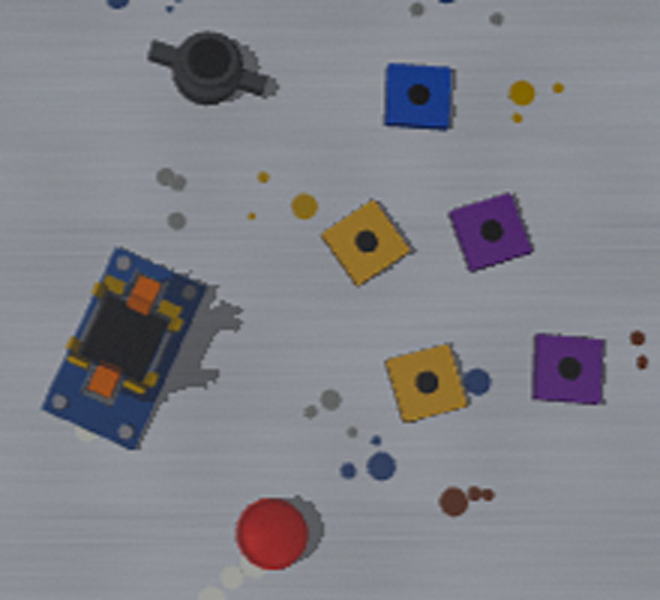

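The crop confirms the two gold plates: A at (342,180) and B at (362,227). The magazine's lips lie along its long axis. Next I'll get the shoe centre from the combined blue hull, and add a helper that turns targets into tool-axis moves.

```bash
cat >> h.py <<'E'
def go(x,y,z,ang):
    "tool-axis shift in cm (shift first, then turn about z) to reach x,y,z with tool x at ang deg"
    o=robot.get_obs(); r=R.from_quat(o['tool_rot']); d=r.inv().apply(np.array([x,y,z])-o['tool_pos'])*100
    a=np.radians(ang); g=R.from_matrix(np.array([[np.cos(a),np.sin(a),0],[np.sin(a),-np.cos(a),0],[0,0,-1]]).astype(float))
    print('shift cm',d.round(2),'turn',(r.inv()*g).as_rotvec().round(3))
E
python3 - <<'E'
from h import *
m,E=cam('top'); im=cv2.imread('pics/top0.png')
hsv=cv2.cvtColor(im,cv2.COLOR_BGR2HSV); k=cv2.inRange(hsv,np.array((100,120,50)),np.array((118,255,255)))
k[:,:230]=0;k[:,295:]=0;k[:170]=0;k[260:]=0
k=cv2.morphologyEx(k,cv2.MORPH_OPEN,np.ones((2,2)))
p=np.argwhere(k)[:,::-1]; print(cv2.minAreaRect((ray(m,E,p,.008)*1000).astype(np.float32)))
go(.496,-.241,.12,-76)
E
```

```text
((526.5134887695312, 4.785614013671875), (81.58282470703125, 148.8982696533203), 65.10594940185547)
shift cm [-19.34 -34.41  12.18] turn [0.    0.001 0.2  ]
```

>>> drive_tool:
  steps:
    - [[-2.15,-3.82,1.35],[0,0,0],0]
    - [[-2.15,-3.82,1.35],[0,0,0],0]
    - [[-2.15,-3.82,1.35],[0,0,0],0]
    - [[-2.15,-3.82,1.35],[0,0,0],0]
    - [[-2.15,-3.82,1.35],[0,0,0],0]

```text
t: 0.6
tool_pos: [0.3956, -0.3834, 0.1741]
tool_rot: [0.846, -0.534, -0.0, -0.0]
contact_force: [0.3, -0.9, -0.4]
opening: 0.0853
```

>>> drive_tool:
  steps:
    - [[-2.15,-3.82,1.35],[0,0,0],0]
    - [[-2.15,-3.82,1.35],[0,0,0],0]
    - [[-2.15,-3.82,1.35],[0,0,0.1],0]
    - [[-2.15,-3.82,1.35],[0,0,0.1],0]
    - [[0,0,0],[0,0,0],0]

```text
t: 1.1
tool_pos: [0.5027, -0.2368, 0.1189]
tool_rot: [0.79, -0.613, -0.002, -0.001]
contact_force: [0.1, 0.4, -0.3]
opening: 0.0856
```

Run:
```python
from h import *
o=robot.get_obs(); print(o['t'],o['tool_pos'],o['qd'].round(3) if hasattr(o['qd'],'round') else o['qd'])
m,E=cam('wrist'); im=capture('wrist'); cv2.imwrite('pics/w1.png',im)
for r in rects(im,m,E,(15,90,90),(30,255,255),.012,300): print(*r)
go(.496,-.241,.012,-76)
```

```text
1.1 [ 0.50274787 -0.2368174   0.1188803 ] [ 0.076 -0.03   0.058  0.005  0.031  0.034  0.176]
[263. 198.] 496.4 -242.0 53.8 53.7 13.4
[243.  25.] 610.8 -200.1 42.7 53.9 33.0
shift cm [-0.03  0.49 10.75] turn [0.001 0.002 0.007]
```

View pics/w1.png

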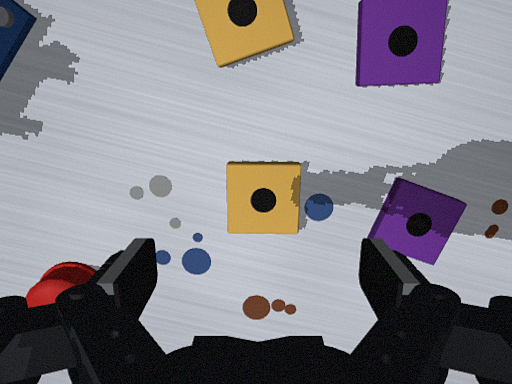

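Wrist view: plate B is at (263,198), between the fingers at (145,250) and (370,250), and both measurements agree to 1 mm. Going down to grip it.

>>> drive_tool:
  steps:
    - [[0,0.55,2.5],[0,0,0.013],0]
    - [[0,0,4.0],[0,0,0],0]
    - [[0,0,2.5],[0,0,0],0]
    - [[0,0,1.3],[0,0,0],0]
    - [[0,0,0.65],[0,0,0],0.1]
  squeeze: 40

```text
t: 1.65
tool_pos: [0.4931, -0.2464, 0.0104]
tool_rot: [0.784, -0.621, -0.001, 0.0]
contact_force: [-0.2, -0.5, -0.2]
opening: 0.0768
```

>>> drive_tool:
  steps:
    - [[0,0,0],[0,0,0],0.3]
    - [[0,0,0],[0,0,0],0.6]
    - [[0,0,0],[0,0,0],0.6]
    - [[0,0,0],[0,0,0],0.6]
    - [[0,0,0],[0,0,0],0.6]

```text
t: 2.15
tool_pos: [0.4948, -0.2461, 0.0125]
tool_rot: [0.784, -0.621, 0.001, -0.0]
contact_force: [-1.7, 0.7, 6.2]
opening: 0.0528
```

Gripped at 52.8 mm, with the fingertips touching the bench. Lifting and turning to the magazine yaw.

>>> drive_tool:
  steps:
    - [[0,0,-1.0],[0,0,0],0.6]
    - [[0,0,-4.0],[0,0,0],0.6]
    - [[0,0,-4.5],[0,0,0],0.6]
    - [[0,0,-4.5],[0,0,0.12],0.6]
    - [[0,0,-2.0],[0,0,0.14],0.6]

```text
t: 2.65
tool_pos: [0.4955, -0.2462, 0.1762]
tool_rot: [-0.695, 0.719, -0.003, 0.001]
contact_force: [-0.5, 0.1, -2.7]
opening: 0.0528
```

>>> drive_tool:
  steps:
    - [[0,0,0],[0,0,0.14],0.6]
    - [[0,0,0],[0,0,0.14],0.6]
    - [[0,0,0],[0,0,0.128],0.6]
    - [[0,0,0],[0,0,0],0.6]
    - [[0,0,0],[0,0,0],0.6]

```text
t: 3.15
tool_pos: [0.494, -0.2454, 0.1716]
tool_rot: [-0.539, 0.842, 0.0, 0.0]
contact_force: [-0.4, 0.2, -2.4]
opening: 0.0527
```

Run:
```python
from h import *
o=robot.get_obs(); print(o['t'],o['tool_pos'],o['opening'])
m,E=cam('wrist'); im=capture('wrist'); cv2.imwrite('pics/w2.png',im)
for r in rects(im,m,E,(15,90,90),(30,255,255),o['tool_pos'][2]-.0005,300): print(*r)
go(.524,.006,.16,-115)
```

```text
3.15 [ 0.49403751 -0.24535537  0.17156256] 0.05266781401361571
[257. 244.] 497.5 -246.0 53.7 56.5 65.2
[75. 53.] 597.0 -217.8 9.7 9.7 17.6
[142.  64.] 582.7 -238.5 25.4 24.5 33.1
shift cm [-24.08   7.82   1.15] turn [0.    0.    0.004]
```

>>> drive_tool:
  steps:
    - [[-4.0,2.2,0],[0,0,0],0.6]
    - [[-4.2,2.2,0],[0,0,0],0.6]
    - [[-4.2,2.2,0],[0,0,0],0.6]
    - [[-4.2,2.2,0],[0,0,0],0.6]
    - [[-4.0,2.2,0],[0,0,0],0.6]

```text
t: 3.7
tool_pos: [0.4812, -0.0106, 0.1716]
tool_rot: [-0.539, 0.843, -0.0, 0.0]
contact_force: [1.7, 0.5, -2.2]
opening: 0.0525
```

>>> drive_tool:
  steps:
    - [[-2.5,1.8,0],[0,0,0],0.6]
    - [[-1.0,1.0,0],[0,0,0],0.6]
    - [[0,0,0],[0,0,0],0.6]
    - [[0,0,0],[0,0,0],0.6]
    - [[0,0,0],[0,0,0],0.6]

```text
t: 4.2
tool_pos: [0.4712, 0.0297, 0.1713]
tool_rot: [-0.537, 0.844, -0.0, -0.0]
contact_force: [0.6, -0.2, -3.8]
opening: 0.0526
```

Run:
```python
from h import *
o=robot.get_obs(); print(o['t'],o['tool_pos'],o['opening'])
m,E=cam('wrist'); im=capture('wrist'); cv2.imwrite('pics/w3.png',im)
print(E[:3,3])
for n,lo,hi,z in [('blue',(100,120,40),(118,255,255),.008),('orange',(5,150,100),(14,255,255),.06),('gold',(15,90,90),(32,255,255),.08)]:
    print(n)
    for r in rects(im,m,E,lo,hi,z,60): print(*r)
go(.524,.006,.11,-115)
```

```text
4.2 [0.4711594  0.02971699 0.17133   ] 0.05258796551392924
[0.53275921 0.00187377 0.30422716]
blue
[254. 172.] 476.9 31.1 83.6 31.8 64.9
[493. 119.] 427.4 -172.4 11.0 11.2 75.0
[302. 102.] 510.2 -28.8 3.1 46.1 64.9
[254.  22.] 580.0 -16.9 83.7 36.1 64.9
orange
[253. 156.] 494.2 23.6 18.8 28.1 65.3
[253.  44.] 562.8 -8.7 19.0 27.4 64.9
gold
[258. 245.] 435.3 47.2 90.6 94.1 64.9
[294. 148.] 492.0 -5.0 22.6 19.3 64.9
[212. 148.] 514.5 43.1 22.6 19.3 64.9
[297.  55.] 542.7 -28.8 21.9 19.4 65.8
[208.  55.] 565.2 19.4 22.8 19.2 64.9
shift cm [-0.1  -5.79  6.13] turn [-0.    -0.    -0.001]
```

View pics/w3.png

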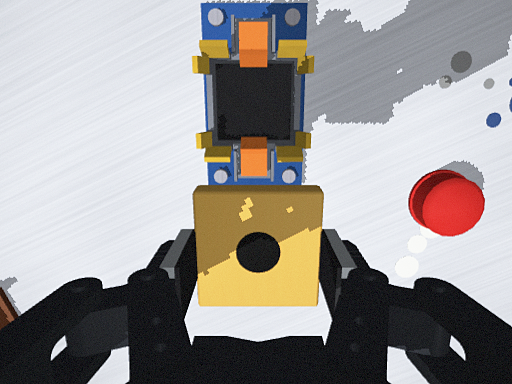

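Wrist view: the magazine is clear of obstructions, its lips are at (253,44) and (253,156), and the plate in hand has its disc at (258,252). The magazine centre by wrist is (528.5, 7.3) mm, from the lips, the guides and the shoe's end alike. The top view differs by 3 mm. I'll use wrist data for both the plate and the well so that any camera bias cancels.

Run:
```python
from h import *
o=robot.get_obs(); m,E=cam('wrist'); im=cv2.imread('pics/w3.png')
g=cv2.cvtColor(im,cv2.COLOR_BGR2GRAY); k=cv2.inRange(g,0,45); k[:225]=0;k[280:]=0;k[:,:225]=0;k[:,290:]=0
c=max(cv2.findContours(k,cv2.RETR_EXTERNAL,cv2.CHAIN_APPROX_NONE)[0],key=cv2.contourArea)
p=cv2.fitEllipse(c)[0]; d=ray(m,E,p,o['tool_pos'][2]-.0005)[0]; print(p,d*1000,(d-o['tool_pos'][:2])*1000)
t=np.array([.5285,.0073])-(d-o['tool_pos'][:2]); print(t); go(*t,.11,-115)
```

```text
(257.8385009765625, 251.7624053955078) [473.21336876  29.59842474] [ 2.07507007 -0.0948413 ]
[0.52642493 0.00739484]
shift cm [-0.33 -5.95  6.13] turn [-0.    -0.    -0.001]
```

>>> drive_tool:
  steps:
    - [[-0.33,-2.0,0],[0,0,0],0.6]
    - [[0,-2.45,0],[0,0,0],0.6]
    - [[0,-1.5,1.0],[0,0,0],0.6]
    - [[0,0,3.0],[0,0,0],0.6]
    - [[0,0,2.1],[0,0,0],0.6]

```text
t: 4.75
tool_pos: [0.5264, 0.0073, 0.1089]
tool_rot: [-0.536, 0.844, -0.0, -0.0]
contact_force: [-0.7, 0.3, -2.2]
opening: 0.053
```

>>> drive_tool:
  steps:
    - [[0,0,0],[0,0,0],0.6]
    - [[0,0,0],[0,0,0],0.6]

```text
t: 4.95
tool_pos: [0.5263, 0.0082, 0.1104]
tool_rot: [-0.537, 0.844, 0.0, -0.0]
contact_force: [0.8, 0.5, -2.1]
opening: 0.0528
```

Run:
```python
from h import *
o=robot.get_obs(); print(o['t'],o['tool_pos'],o['contact_force'],o['opening'])
go(.5264,.0074,.1,-115)
cv2.imwrite('pics/s4.png',cv2.resize(capture('side')[140:260,190:350],None,fx=4,fy=4,interpolation=cv2.INTER_CUBIC))
```

```text
4.95 [0.52627019 0.00821022 0.11041557] [ 0.83096272  0.46673003 -2.09598298] 0.052756034349260524
shift cm [ 0.07 -0.05  1.04] turn [ 0.001 -0.001 -0.001]
```

>>> drive_tool:
  steps:
    - [[0.05,0,0.5],[0,0,0],0.6]
    - [[0,0,0.5],[0,0,0],0.6]
    - [[0,0,0.4],[0,0,0],0.6]
    - [[0,0,0.3],[0,0,0],0.6]
    - [[0,0,0],[0,0,0],0.6]

```text
t: 5.5
tool_pos: [0.5257, 0.0085, 0.0929]
tool_rot: [-0.537, 0.843, 0.0, -0.0]
contact_force: [-1.1, 0.6, -0.6]
opening: 0.0526
```

>>> drive_tool:
  steps:
    - [[0,0,0.2],[0,0,0],0.6]
    - [[0,0,0.2],[0,0,0],0.6]
    - [[0,0,0],[0,0,0],0.6]

```text
t: 5.8
tool_pos: [0.5258, 0.0085, 0.0891]
tool_rot: [-0.537, 0.843, 0.0, -0.0]
contact_force: [-0.5, 0.2, -1.9]
opening: 0.0523
```

>>> drive_tool:
  steps:
    - [[0,0,0.2],[0,0,0],0.6]
    - [[0,0,0.2],[0,0,0],0.6]
    - [[0,0,0],[0,0,0],0.6]

```text
t: 6.1
tool_pos: [0.5258, 0.0085, 0.085]
tool_rot: [-0.537, 0.843, 0.0, -0.0]
contact_force: [-0.1, -0.1, -2.6]
opening: 0.0523
```

>>> drive_tool:
  steps:
    - [[0,0,0.2],[0,0,0],0.6]
    - [[0,0,0.2],[0,0,0],0.6]
    - [[0,0,0],[0,0,0],0.6]

```text
t: 6.4
tool_pos: [0.5264, 0.0084, 0.0813]
tool_rot: [-0.537, 0.843, -0.0, 0.0]
contact_force: [1.2, 0.0, -1.6]
opening: 0.0526
```

>>> drive_tool:
  steps:
    - [[0,0,0.15],[0,0,0],0.6]
    - [[0,0,0.15],[0,0,0],0.6]
    - [[0,0,0],[0,0,0],0.6]

```text
t: 6.7
tool_pos: [0.5269, 0.0084, 0.0792]
tool_rot: [-0.537, 0.843, -0.001, 0.001]
contact_force: [0.2, -0.2, 5.5]
opening: 0.0525
```

>>> drive_tool:
  steps:
    - [[0,0,0.15],[0,0,0],0.6]
    - [[0,0,0.15],[0,0,0],0.6]
    - [[0,0,0],[0,0,0],0.6]

```text
t: 7.0
tool_pos: [0.5271, 0.0083, 0.0764]
tool_rot: [-0.537, 0.843, -0.001, 0.001]
contact_force: [-0.2, -1.0, 7.6]
opening: 0.0528
```

>>> drive_tool:
  steps:
    - [[0,0,-0.1],[0,0,0],0.3]
    - [[0,0,0],[0,0,0],0.15]
    - [[0,0,0],[0,0,0],0.15]
    - [[0,0,0],[0,0,0],0.15]
    - [[0,0,0],[0,0,0],0.15]

```text
t: 7.5
tool_pos: [0.5258, 0.0086, 0.0761]
tool_rot: [-0.537, 0.843, 0.0, -0.0]
contact_force: [-0.3, -0.3, 0.2]
opening: 0.0728
```

>>> drive_tool:
  steps:
    - [[0,0,-0.5],[0,0,0],0.15]
    - [[0,0,-2.0],[0,0,0],0.15]
    - [[0,2.5,-3.5],[0,0,0],0.5]
    - [[0,3.5,-3.0],[0,0,0],1]
    - [[0,0,0],[0,0,0],1]

```text
t: 8.0
tool_pos: [0.4704, 0.0358, 0.17]
tool_rot: [-0.538, 0.843, -0.001, 0.002]
contact_force: [0.6, -0.2, -0.5]
opening: 0.0292
```

>>> drive_tool:
  steps:
    - [[0,0,0],[0,0,0],1]
    - [[0,0,0],[0,0,0],1]
    - [[0,0,0],[0,0,0],1]

```text
t: 8.3
tool_pos: [0.4717, 0.0334, 0.1654]
tool_rot: [-0.537, 0.844, 0.0, -0.001]
contact_force: [0.4, 0.3, 0.0]
opening: -0.0001
```

Run:
```python
from h import *
o=robot.get_obs(); print(o['t'],o['tool_pos'],o['contact_force'],o['opening'])
m,E=cam('wrist'); im=capture('wrist'); cv2.imwrite('pics/w5.png',im)
for r in rects(im,m,E,(15,90,90),(32,255,255),.08,60): print(*r)
g=cv2.cvtColor(im,cv2.COLOR_BGR2GRAY)
go(.5285,.0073,.11,-115)
```

```text
8.3 [0.47170377 0.03335978 0.16544974] [0.37508787 0.33766582 0.03213885] -5.773579536273473e-05
[263.  98.] 528.6 7.1 76.0 75.5 64.9
shift cm [-0.05 -6.26  5.53] turn [ 0.001 -0.001 -0.001]
```

View pics/w5.png

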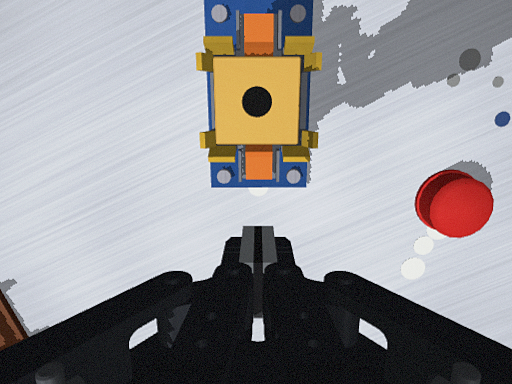

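The plate sits square in the mouth, with its disc at (257,101). Moving the closed fingertips over its centre.

>>> drive_tool:
  steps:
    - [[-0.05,-2.5,0],[0,0,0],1]
    - [[0,-3.0,1.5],[0,0,0],1]
    - [[0,-0.72,3.0],[0,0,0],1]
    - [[0,0,1.9],[0,0,0],1]
    - [[0,0,0],[0,0,0],1]

```text
t: 8.85
tool_pos: [0.5263, 0.0074, 0.0988]
tool_rot: [-0.537, 0.844, 0.002, -0.003]
contact_force: [-1.4, 0.4, 0.5]
opening: 0.0003
```

>>> drive_tool:
  steps:
    - [[0,0,0.2],[0,0,0],1]
    - [[0,0,0.2],[0,0,0],1]
    - [[0,0,0.2],[0,0,0],1]
    - [[0,0,0],[0,0,0],1]

```text
t: 9.25
tool_pos: [0.5284, 0.0081, 0.0968]
tool_rot: [-0.537, 0.843, -0.0, 0.0]
contact_force: [-0.3, 0.8, 0.0]
opening: -0.0004
```

>>> drive_tool:
  steps:
    - [[0,0,0.2],[0,0,0],1]
    - [[0,0,0.2],[0,0,0],1]
    - [[0,0,0.2],[0,0,0],1]
    - [[0,0,0],[0,0,0],1]

```text
t: 9.65
tool_pos: [0.528, 0.008, 0.09]
tool_rot: [-0.537, 0.843, 0.0, -0.0]
contact_force: [0.2, 0.3, -0.8]
opening: 0.0
```

>>> drive_tool:
  steps:
    - [[0,0,0.2],[0,0,0],1]
    - [[0,0,0.2],[0,0,0],1]
    - [[0,0,0],[0,0,0],1]

```text
t: 9.95
tool_pos: [0.5288, 0.0079, 0.0867]
tool_rot: [-0.537, 0.843, -0.0, 0.001]
contact_force: [-0.2, -0.8, 3.7]
opening: 0.0001
```

>>> drive_tool:
  steps:
    - [[0,0,0.2],[0,0,0],1]
    - [[0,0,0.2],[0,0,0],1]
    - [[0,0,0],[0,0,0],1]

```text
t: 10.25
tool_pos: [0.5284, 0.008, 0.0822]
tool_rot: [-0.537, 0.843, -0.0, 0.0]
contact_force: [0.9, 0.9, 1.3]
opening: 0.0003
```

>>> drive_tool:
  steps:
    - [[0,0,0.15],[0,0,0],1]
    - [[0,0,0],[0,0,0],1]

```text
t: 10.45
tool_pos: [0.5286, 0.008, 0.0808]
tool_rot: [-0.537, 0.843, -0.0, 0.0]
contact_force: [1.9, 0.1, 1.6]
opening: 0.0004
```

>>> drive_tool:
  steps:
    - [[0,0,0.15],[0,0,0],1]
    - [[0,0,0],[0,0,0],1]

```text
t: 10.65
tool_pos: [0.5286, 0.008, 0.0794]
tool_rot: [-0.537, 0.843, -0.0, 0.0]
contact_force: [1.7, 0.4, 3.2]
opening: -0.0005
```

>>> drive_tool:
  steps:
    - [[0,0,0.15],[0,0,0],1]
    - [[0,0,0],[0,0,0],1]

```text
t: 10.85
tool_pos: [0.5286, 0.008, 0.0779]
tool_rot: [-0.537, 0.843, -0.0, 0.0]
contact_force: [1.3, -1.1, 3.4]
opening: 0.0002
```

>>> drive_tool:
  steps:
    - [[0,0,0.15],[0,0,0],1]
    - [[0,0,0],[0,0,0],1]

```text
t: 11.05
tool_pos: [0.5285, 0.008, 0.0765]
tool_rot: [-0.537, 0.843, -0.0, 0.0]
contact_force: [1.3, -0.3, 3.1]
opening: -0.0002
```

>>> drive_tool:
  steps:
    - [[0,0,0.15],[0,0,0],1]
    - [[0,0,0],[0,0,0],1]

```text
t: 11.25
tool_pos: [0.5285, 0.008, 0.075]
tool_rot: [-0.537, 0.843, -0.0, 0.0]
contact_force: [1.0, -0.6, 4.6]
opening: 0.0002
```

>>> drive_tool:
  steps:
    - [[0,0,0.15],[0,0,0],1]
    - [[0,0,0],[0,0,0],1]

```text
t: 11.45
tool_pos: [0.5286, 0.008, 0.0735]
tool_rot: [-0.537, 0.843, -0.0, 0.0]
contact_force: [0.7, -0.2, 4.4]
opening: -0.0002
```

>>> drive_tool:
  steps:
    - [[0,0,0.1],[0,0,0],1]
    - [[0,0,0],[0,0,0],1]

```text
t: 11.65
tool_pos: [0.5286, 0.008, 0.0725]
tool_rot: [-0.537, 0.843, -0.0, 0.0]
contact_force: [0.6, -1.2, 5.2]
opening: -0.0001
```

>>> drive_tool:
  steps:
    - [[0,0,0.1],[0,0,0],1]
    - [[0,0,0],[0,0,0],1]

```text
t: 11.85
tool_pos: [0.5282, 0.008, 0.0713]
tool_rot: [-0.537, 0.843, -0.0, 0.0]
contact_force: [0.8, -1.1, 2.4]
opening: -0.0003
```

>>> drive_tool:
  steps:
    - [[0,0,0.1],[0,0,0],1]
    - [[0,0,0],[0,0,0],1]

```text
t: 12.05
tool_pos: [0.5283, 0.008, 0.0702]
tool_rot: [-0.537, 0.843, -0.0, 0.0]
contact_force: [0.6, -0.6, 2.9]
opening: 0.0
```

>>> drive_tool:
  steps:
    - [[0,0,0.1],[0,0,0],1]
    - [[0,0,0],[0,0,0],1]

```text
t: 12.25
tool_pos: [0.5282, 0.008, 0.0692]
tool_rot: [-0.537, 0.843, -0.0, 0.0]
contact_force: [1.0, -0.5, 3.2]
opening: 0.0004
```

>>> drive_tool:
  steps:
    - [[0,0,0.15],[0,0,0],1]
    - [[0,0,0],[0,0,0],1]

```text
t: 12.45
tool_pos: [0.5282, 0.008, 0.0677]
tool_rot: [-0.537, 0.843, -0.0, 0.0]
contact_force: [0.7, 0.5, 3.3]
opening: 0.0001
```

>>> drive_tool:
  steps:
    - [[0,0,0.15],[0,0,0],1]
    - [[0,0,0],[0,0,0],1]

```text
t: 12.65
tool_pos: [0.5282, 0.0081, 0.0662]
tool_rot: [-0.537, 0.843, -0.0, 0.0]
contact_force: [1.4, 0.0, 3.4]
opening: 0.0
```

>>> drive_tool:
  steps:
    - [[0,0,-0.3],[0,0,0],1]
    - [[0,0,-0.3],[0,0,0],1]
    - [[0,2.5,-4.0],[0,0,0],1]
    - [[0,4.0,-3.0],[0,0,0],1]
    - [[0,0,-2.0],[0,0,0],1]

```text
t: 13.15
tool_pos: [0.4645, 0.0373, 0.163]
tool_rot: [-0.539, 0.843, 0.001, -0.002]
contact_force: [0.5, -0.2, -0.2]
opening: -0.0002
```

>>> drive_tool:
  steps:
    - [[0,0,0],[0,0,0],0]
    - [[0,0,0],[0,0,0],0]
    - [[0,0,0],[0,0,0],0]
    - [[0,0,0],[0,0,0],0]

```text
t: 13.55
tool_pos: [0.4687, 0.0351, 0.1611]
tool_rot: [-0.537, 0.843, 0.0, -0.001]
contact_force: [-0.7, -0.2, -0.3]
opening: 0.058
```

Run:
```python
from h import *
o=robot.get_obs(); print(o['t'],o['tool_pos'],o['contact_force'],o['opening'])
m,E=cam('wrist'); im=capture('wrist')
cv2.imwrite('pics/w6.png',np.hstack([cv2.resize(im[:220,160:360],None,fx=2,fy=2),cv2.resize(cv2.resize(capture('side'),None,fx=2,fy=2,interpolation=cv2.INTER_CUBIC)[300:520,430:630],None,fx=2,fy=2)]))
for n,lo,hi,z in [('orange',(5,150,100),(14,255,255),.06),('gold',(15,90,90),(32,255,255),.06)]:
    for r in rects(im,m,E,lo,hi,z,60): print(n,*r)
go(.616,-.197,.12,-147)
```

```text
13.55 [0.46873127 0.03514905 0.16113924] [-0.67940292 -0.19090607 -0.30020515] 0.057978233684045324
orange [259. 152.] 493.9 23.5 18.7 28.1 65.6
orange [259.  33.] 563.1 -9.0 19.2 28.2 65.0
gold [304. 145.] 487.7 -6.3 24.1 20.6 66.1
gold [215. 143.] 513.0 46.6 24.1 21.4 64.9
gold [257.  95.] 528.6 8.6 53.8 54.0 65.0
gold [306.  43.] 544.2 -32.3 25.0 20.9 65.0
gold [212.  44.] 568.5 20.5 24.9 21.5 65.0
shift cm [ 14.82 -23.16   4.11] turn [ 0.001 -0.001  0.558]
```

View pics/w6.png

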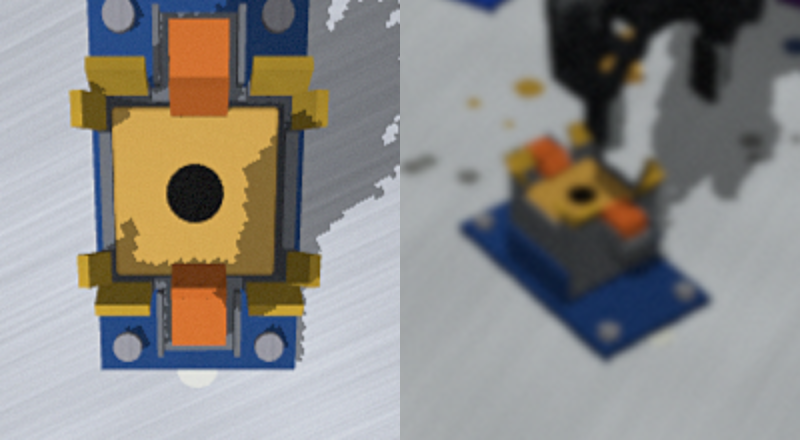

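Plate 1 is under both lips. They overlap its top edges, and they measure the same width (28.1 mm) as when the well was empty. The click showed as a 2.8 N drop at TCP z ≈ 0.072. Now for plate A.

>>> drive_tool:
  steps:
    - [[2.12,-3.3,0],[0,0,0],0]
    - [[2.12,-3.3,0],[0,0,0],0]
    - [[2.12,-3.3,0],[0,0,0],0]
    - [[2.12,-3.3,0],[0,0,0],0]
    - [[2.12,-3.3,0.5],[0,0,0],0]

```text
t: 14.15
tool_pos: [0.575, -0.1318, 0.1571]
tool_rot: [-0.537, 0.843, -0.0, 0.0]
contact_force: [0.7, 0.6, -0.1]
opening: 0.0852
```

>>> drive_tool:
  steps:
    - [[2.12,-3.3,1.0],[0,0,0],0]
    - [[2.1,-3.36,1.0],[0,0,0],0]
    - [[0,0,1.6],[0,0,0.14],0]
    - [[0,0,0],[0,0,0.14],0]
    - [[0,0,0],[0,0,0.14],0]

```text
t: 14.65
tool_pos: [0.6158, -0.1971, 0.1193]
tool_rot: [-0.347, 0.938, 0.001, -0.001]
contact_force: [-0.2, -0.6, 0.5]
opening: 0.0852
```

>>> drive_tool:
  steps:
    - [[0,0,0],[0,0,0.138],0]
    - [[0,0,0],[0,0,0],0]
    - [[0,0,0],[0,0,0],0]
    - [[0,0,0],[0,0,0],0]

```text
t: 15.05
tool_pos: [0.6165, -0.1966, 0.121]
tool_rot: [-0.286, 0.958, 0.0, -0.0]
contact_force: [0.6, 0.4, 0.9]
opening: 0.0851
```

Run:
```python
from h import *
o=robot.get_obs(); print(o['t'],o['tool_pos'],o['contact_force'],o['opening'])
m,E=cam('wrist'); im=capture('wrist'); cv2.imwrite('pics/w7.png',im)
rs=rects(im,m,E,(15,90,90),(30,255,255),.012,300)
for r in rs: print(*r)
r=rs[0]; go(r[1]/1000,r[2]/1000,.0125,r[5]-180)
```

```text
15.05 [ 0.61649037 -0.19661136  0.12100103] [0.63377997 0.38836133 0.90726441] 0.08512012439375238
[190. 212.] 649.6 -151.7 21.3 20.8 33.2
[260. 186.] 615.7 -197.0 53.8 52.9 33.2
shift cm [-5.24  1.96 10.86] turn [ 0. -0. -0.]
```

>>> drive_tool:
  steps:
    - [[0.08,0,3.0],[0,0,0],0]
    - [[0,0,4.0],[0,0,0],0]
    - [[0,0,2.5],[0,0,0],0]
    - [[0,0,1.35],[0,0,0],0]
    - [[0,0,0],[0,0,0],0]

```text
t: 15.6
tool_pos: [0.6147, -0.1969, 0.011]
tool_rot: [-0.285, 0.959, 0.001, -0.001]
contact_force: [-0.1, 0.2, -0.2]
opening: 0.0853
```

>>> drive_tool:
  steps:
    - [[0,0,0],[0,0,0],0.3]
    - [[0,0,0],[0,0,0],0.6]
    - [[0,0,0],[0,0,0],0.6]
    - [[0,0,0],[0,0,0],0.6]
    - [[0,0,0],[0,0,0],0.6]

```text
t: 16.1
tool_pos: [0.617, -0.1977, 0.0149]
tool_rot: [-0.284, 0.959, -0.001, 0.001]
contact_force: [-1.0, -0.1, 6.8]
opening: 0.0527
```

>>> drive_tool:
  steps:
    - [[0,0,0],[0,0,0],0.6]
    - [[0,0,-1.0],[0,0,0],0.6]
    - [[0,0,-4.0],[0,0,0],0.6]
    - [[0,0,-5.0],[0,0,0],0.6]
    - [[0,0,-4.5],[0,0,0],0.6]

```text
t: 16.6
tool_pos: [0.6158, -0.1971, 0.1606]
tool_rot: [-0.284, 0.959, -0.0, 0.0]
contact_force: [0.1, 0.9, -2.0]
opening: 0.0523
```

>>> drive_tool:
  steps:
    - [[0,0,-0.7],[0,0,-0.14],0.6]
    - [[0,0,0],[0,0,-0.14],0.6]
    - [[0,0,0],[0,0,-0.14],0.6]
    - [[0,0,0],[0,0,-0.135],0.6]
    - [[0,0,0],[0,0,0],0.6]

```text
t: 17.1
tool_pos: [0.6158, -0.1972, 0.1658]
tool_rot: [-0.537, 0.844, -0.0, 0.0]
contact_force: [0.3, -0.9, -3.0]
opening: 0.0525
```

Run:
```python
from h import *
o=robot.get_obs(); print(o['t'],o['tool_pos'],o['contact_force'],o['opening'])
go(.471,.0297,.165,-115)
```

```text
17.1 [ 0.61577246 -0.1972419   0.16577314] [ 0.3440011  -0.85552724 -2.99440104] 0.05245859827148199
shift cm [-14.42  22.73   0.06] turn [-0.001  0.    -0.001]
```

>>> drive_tool:
  steps:
    - [[-2.1,3.3,0],[0,0,0],0.6]
    - [[-2.1,3.3,0],[0,0,0],0.6]
    - [[-2.1,3.3,0],[0,0,0],0.6]
    - [[-2.1,3.3,0],[0,0,0],0.6]
    - [[-2.1,3.3,0],[0,0,0],0.6]

```text
t: 17.6
tool_pos: [0.5103, -0.0307, 0.1654]
tool_rot: [-0.534, 0.845, -0.0, 0.0]
contact_force: [0.4, -0.2, -2.4]
opening: 0.0521
```

>>> drive_tool:
  steps:
    - [[-2.1,3.3,0],[0,0,0],0.6]
    - [[-1.8,2.9,0],[0,0,0],0.6]
    - [[0,0,0],[0,0,0],0.6]
    - [[0,0,0],[0,0,0],0.6]
    - [[0,0,0],[0,0,0],0.6]

```text
t: 18.1
tool_pos: [0.4723, 0.0289, 0.1652]
tool_rot: [-0.535, 0.845, -0.0, 0.0]
contact_force: [0.1, -0.5, -2.0]
opening: 0.0523
```

Run:
```python
from h import *
o=robot.get_obs(); print(o['t'],o['tool_pos'],o['contact_force'])
m,E=cam('wrist'); im=capture('wrist'); cv2.imwrite('pics/w8.png',im)
for r in rects(im,m,E,(5,150,100),(14,255,255),.06,60): print(*r)
g=cv2.cvtColor(im,cv2.COLOR_BGR2GRAY); k=cv2.inRange(g,0,45); k[:225]=0;k[280:]=0;k[:,:225]=0;k[:,290:]=0
c=max(cv2.findContours(k,cv2.RETR_EXTERNAL,cv2.CHAIN_APPROX_NONE)[0],key=cv2.contourArea)
p=cv2.fitEllipse(c); d=ray(m,E,p[0],o['tool_pos'][2]-.001)[0]; print(p,(d-o['tool_pos'][:2])*1000)
t=np.array([.5285,.0075])-(d-o['tool_pos'][:2]); print(t); go(*t,.11,-115)
```

```text
18.1 [0.472313   0.02893192 0.16524129] [ 0.06254381 -0.497153   -2.01078645]
[253. 160.] 494.1 23.4 18.8 28.2 64.7
[252.  45.] 563.0 -8.6 18.9 28.1 65.0
((257.8261413574219, 255.5423583984375), (37.78273010253906, 41.34998321533203), 90.34617614746094) [0.2363745  0.77851333]
[0.52826363 0.00672149]
shift cm [-0.4  -6.    5.51] turn [-0.001  0.    -0.006]
```

>>> drive_tool:
  steps:
    - [[-0.4,-2.0,0],[0,0,-0.005],0.6]
    - [[0,-2.5,0],[0,0,0],0.6]
    - [[0,-1.5,1.0],[0,0,0],0.6]
    - [[0,0,3.0],[0,0,0],0.6]
    - [[0,0,1.5],[0,0,0],0.6]

```text
t: 18.65
tool_pos: [0.5277, 0.0063, 0.1078]
tool_rot: [-0.537, 0.844, 0.0, -0.001]
contact_force: [-0.2, -0.7, -2.8]
opening: 0.0528
```

>>> drive_tool:
  steps:
    - [[0,0,0.5],[0,0,0],0.6]
    - [[0,0,0.5],[0,0,0],0.6]
    - [[0,0,0.3],[0,0,0],0.6]
    - [[0,0,0],[0,0,0],0.6]

```text
t: 19.05
tool_pos: [0.5281, 0.0079, 0.0971]
tool_rot: [-0.538, 0.843, -0.0, 0.0]
contact_force: [1.0, 0.3, -2.5]
opening: 0.0521
```

>>> drive_tool:
  steps:
    - [[0,0,0.3],[0,0,0],0.6]
    - [[0,0,0.3],[0,0,0],0.6]
    - [[0,0,0],[0,0,0],0.6]

```text
t: 19.35
tool_pos: [0.5276, 0.0081, 0.0907]
tool_rot: [-0.538, 0.843, 0.0, -0.0]
contact_force: [-0.1, 0.2, -2.7]
opening: 0.0522
```

>>> drive_tool:
  steps:
    - [[0,0,0.3],[0,0,0],0.6]
    - [[0,0,0.2],[0,0,0],0.6]
    - [[0,0,0],[0,0,0],0.6]

```text
t: 19.65
tool_pos: [0.5282, 0.0078, 0.0858]
tool_rot: [-0.538, 0.843, -0.0, 0.0]
contact_force: [1.1, -0.9, -2.3]
opening: 0.0524
```

>>> drive_tool:
  steps:
    - [[0,0,0.15],[0,0,0],0.6]
    - [[0,0,0.1],[0,0,0],0.6]
    - [[0,0,0],[0,0,0],0.6]

```text
t: 19.95
tool_pos: [0.5288, 0.0076, 0.0839]
tool_rot: [-0.538, 0.843, -0.001, 0.001]
contact_force: [2.5, -3.0, 3.6]
opening: 0.0523
```

>>> drive_tool:
  steps:
    - [[0,0,0],[0,0,0],0.3]
    - [[0,0,0],[0,0,0],0.15]
    - [[0,0,0],[0,0,0],0.15]
    - [[0,0,0],[0,0,0],0.15]
    - [[0,0,0],[0,0,0],0.15]

```text
t: 20.45
tool_pos: [0.5275, 0.0082, 0.0831]
tool_rot: [-0.538, 0.843, 0.0, -0.0]
contact_force: [-0.3, 0.2, 0.3]
opening: 0.0725
```

>>> drive_tool:
  steps:
    - [[0,0,-0.5],[0,0,0],0.15]
    - [[0,0,-2.0],[0,0,0],0.15]
    - [[0,2.5,-3.0],[0,0,0],0.5]
    - [[0,3.5,-2.5],[0,0,0],1]
    - [[0,0,0],[0,0,0],1]

```text
t: 20.95
tool_pos: [0.4717, 0.0352, 0.1664]
tool_rot: [-0.539, 0.842, -0.0, 0.002]
contact_force: [1.3, 0.3, 0.7]
opening: 0.0292
```

>>> drive_tool:
  steps:
    - [[0,0,0],[0,0,0],1]
    - [[0,0,0],[0,0,0],1]
    - [[0,0,0],[0,0,0],1]

```text
t: 21.25
tool_pos: [0.4736, 0.0328, 0.1626]
tool_rot: [-0.538, 0.843, 0.0, -0.0]
contact_force: [0.3, -0.5, 0.6]
opening: -0.0001
```

Run:
```python
from h import *
o=robot.get_obs(); print(o['t'],o['tool_pos'],o['contact_force'],o['opening'])
m,E=cam('wrist'); im=capture('wrist'); cv2.imwrite('pics/w9.png',cv2.resize(im[:220,130:390],None,fx=2,fy=2))
for r in rects(im,m,E,(15,90,90),(32,255,255),.08,60): print(*r)
go(.5283,.008,.1,-115)
```

```text
21.25 [0.47356984 0.03280336 0.1626273 ] [ 0.31091851 -0.50774278  0.56045662] -0.0001241481574658526
[264.  99.] 528.5 7.2 76.1 75.6 65.1
shift cm [-0.06 -6.02  6.25] turn [ 0.001 -0.001  0.001]
```

View pics/w9.png

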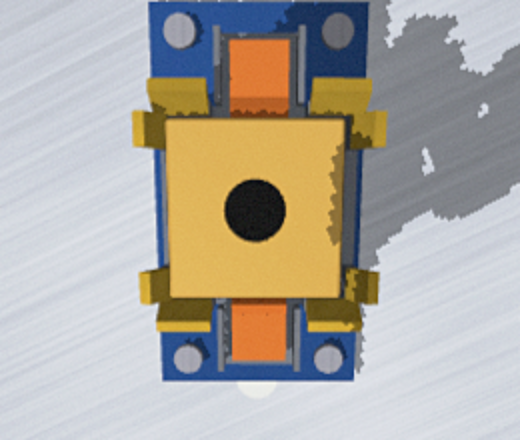

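Plate 2 lies flat and square in the mouth, with its disc at (255,210) in the crop. Approaching to press. The click should come near TCP z ≈ 0.072.

>>> drive_tool:
  steps:
    - [[-0.06,-2.5,0],[0,0,0],1]
    - [[0,-2.9,1.5],[0,0,0],1]
    - [[0,-0.62,3.0],[0,0,0],1]
    - [[0,0,1.7],[0,0,0],1]
    - [[0,0,0],[0,0,0],1]

```text
t: 21.8
tool_pos: [0.5265, 0.0079, 0.0981]
tool_rot: [-0.538, 0.843, 0.001, -0.003]
contact_force: [-0.8, 0.5, -0.2]
opening: 0.0001
```

>>> drive_tool:
  steps:
    - [[0,0,0.2],[0,0,0],1]
    - [[0,0,0.2],[0,0,0],1]
    - [[0,0,0],[0,0,0],1]

```text
t: 22.1
tool_pos: [0.5286, 0.0086, 0.098]
tool_rot: [-0.538, 0.843, -0.0, 0.001]
contact_force: [-0.9, 0.1, 0.4]
opening: 0.0
```

>>> drive_tool:
  steps:
    - [[0,0,0.15],[0,0,0],1]
    - [[0,0,0.15],[0,0,0],1]
    - [[0,0,0],[0,0,0],1]

```text
t: 22.4
tool_pos: [0.5282, 0.0085, 0.0944]
tool_rot: [-0.538, 0.843, -0.0, 0.0]
contact_force: [0.2, 0.4, 0.7]
opening: 0.0003
```

>>> drive_tool:
  steps:
    - [[0,0,0.15],[0,0,0],1]
    - [[0,0,0],[0,0,0],1]

```text
t: 22.6
tool_pos: [0.5281, 0.0085, 0.0926]
tool_rot: [-0.538, 0.843, 0.0, -0.0]
contact_force: [-0.6, 0.6, -0.9]
opening: -0.0003
```

>>> drive_tool:
  steps:
    - [[0,0,0.15],[0,0,0],1]
    - [[0,0,0],[0,0,0],1]

```text
t: 22.8
tool_pos: [0.5284, 0.0085, 0.0914]
tool_rot: [-0.538, 0.843, -0.0, 0.0]
contact_force: [0.5, -0.7, 1.7]
opening: 0.0001
```

>>> drive_tool:
  steps:
    - [[0,0,0.15],[0,0,0],1]
    - [[0,0,0],[0,0,0],1]

```text
t: 23.0
tool_pos: [0.5288, 0.0083, 0.0905]
tool_rot: [-0.538, 0.843, -0.0, 0.001]
contact_force: [-0.3, -0.5, 6.6]
opening: 0.0001
```

>>> drive_tool:
  steps:
    - [[0,0,0.15],[0,0,0],1]
    - [[0,0,0],[0,0,0],1]

```text
t: 23.2
tool_pos: [0.5292, 0.0081, 0.0892]
tool_rot: [-0.538, 0.843, -0.001, 0.001]
contact_force: [-0.5, -2.3, 8.7]
opening: 0.0
```

>>> drive_tool:
  steps:
    - [[0,0,0.15],[0,0,0],1]
    - [[0,0,0],[0,0,0],1]

```text
t: 23.4
tool_pos: [0.5294, 0.008, 0.088]
tool_rot: [-0.538, 0.843, -0.001, 0.001]
contact_force: [-0.4, -1.9, 10.8]
opening: 0.0003
```

>>> drive_tool:
  steps:
    - [[0,0,0.15],[0,0,0],1]
    - [[0,0,0],[0,0,0],1]

```text
t: 23.6
tool_pos: [0.5294, 0.008, 0.0866]
tool_rot: [-0.538, 0.843, -0.001, 0.001]
contact_force: [-0.8, -2.0, 11.8]
opening: 0.0001
```

>>> drive_tool:
  steps:
    - [[0,0,0.15],[0,0,0],1]
    - [[0,0,0],[0,0,0],1]

```text
t: 23.8
tool_pos: [0.5286, 0.0083, 0.0842]
tool_rot: [-0.538, 0.843, -0.0, 0.0]
contact_force: [0.5, -0.7, 0.5]
opening: -0.0001
```

>>> drive_tool:
  steps:
    - [[0,0,0.15],[0,0,0],1]
    - [[0,0,0],[0,0,0],1]

```text
t: 24.0
tool_pos: [0.5282, 0.0085, 0.0822]
tool_rot: [-0.538, 0.843, -0.0, 0.0]
contact_force: [-0.6, -0.2, 3.6]
opening: -0.0
```

>>> drive_tool:
  steps:
    - [[0,0,0.15],[0,0,0],1]
    - [[0,0,0],[0,0,0],1]

```text
t: 24.2
tool_pos: [0.5282, 0.0085, 0.0807]
tool_rot: [-0.538, 0.843, -0.0, -0.0]
contact_force: [-0.5, 0.3, 2.8]
opening: -0.0001
```

>>> drive_tool:
  steps:
    - [[0,0,0.15],[0,0,0],1]
    - [[0,0,0],[0,0,0],1]

```text
t: 24.4
tool_pos: [0.5282, 0.0085, 0.0792]
tool_rot: [-0.538, 0.843, -0.0, -0.0]
contact_force: [-0.4, -0.4, 4.3]
opening: -0.0001
```

>>> drive_tool:
  steps:
    - [[0,0,0.15],[0,0,0],1]
    - [[0,0,0],[0,0,0],1]

```text
t: 24.6
tool_pos: [0.5283, 0.0085, 0.0778]
tool_rot: [-0.538, 0.843, -0.0, 0.0]
contact_force: [-0.1, -0.7, 4.6]
opening: 0.0003
```

>>> drive_tool:
  steps:
    - [[0,0,0.15],[0,0,0],1]
    - [[0,0,0],[0,0,0],1]

```text
t: 24.8
tool_pos: [0.5282, 0.0085, 0.0763]
tool_rot: [-0.538, 0.843, -0.0, 0.0]
contact_force: [-0.7, -0.6, 3.7]
opening: -0.0002
```

>>> drive_tool:
  steps:
    - [[0,0,0.1],[0,0,0],1]
    - [[0,0,0],[0,0,0],1]

```text
t: 25.0
tool_pos: [0.5282, 0.0085, 0.0753]
tool_rot: [-0.538, 0.843, -0.0, 0.0]
contact_force: [0.1, -0.1, 3.8]
opening: 0.0003
```

>>> drive_tool:
  steps:
    - [[0,0,0.1],[0,0,0],1]
    - [[0,0,0],[0,0,0],1]

```text
t: 25.2
tool_pos: [0.5282, 0.0085, 0.0743]
tool_rot: [-0.538, 0.843, -0.0, 0.0]
contact_force: [-1.0, 0.7, 4.6]
opening: 0.0001
```

>>> drive_tool:
  steps:
    - [[0,0,0.06],[0,0,0],1]
    - [[0,0,0],[0,0,0],1]

```text
t: 25.4
tool_pos: [0.5282, 0.0086, 0.0738]
tool_rot: [-0.538, 0.843, -0.0, 0.0]
contact_force: [-1.9, -0.5, 5.8]
opening: -0.0001
```

>>> drive_tool:
  steps:
    - [[0,0,0.06],[0,0,0],1]
    - [[0,0,0],[0,0,0],1]

```text
t: 25.6
tool_pos: [0.5282, 0.0085, 0.0732]
tool_rot: [-0.538, 0.843, -0.0, 0.0]
contact_force: [-1.6, 0.2, 5.9]
opening: -0.0
```

>>> drive_tool:
  steps:
    - [[0,0,0.05],[0,0,0],1]
    - [[0,0,0],[0,0,0],1]

```text
t: 25.8
tool_pos: [0.5283, 0.0085, 0.0727]
tool_rot: [-0.538, 0.843, -0.0, 0.0]
contact_force: [-1.0, 0.3, 5.6]
opening: -0.0001
```

>>> drive_tool:
  steps:
    - [[0,0,0.04],[0,0,0],1]
    - [[0,0,0],[0,0,0],1]

```text
t: 26.0
tool_pos: [0.5282, 0.0085, 0.0723]
tool_rot: [-0.538, 0.843, -0.0, 0.0]
contact_force: [-1.6, -0.3, 7.6]
opening: -0.0005
```

>>> drive_tool:
  steps:
    - [[0,0,0.04],[0,0,0],1]
    - [[0,0,0],[0,0,0],1]

```text
t: 26.2
tool_pos: [0.5282, 0.0085, 0.0719]
tool_rot: [-0.538, 0.843, -0.0, 0.0]
contact_force: [-1.5, 0.1, 5.8]
opening: -0.0001
```

>>> drive_tool:
  steps:
    - [[0,0,0.04],[0,0,0],1]
    - [[0,0,0],[0,0,0],1]

```text
t: 26.4
tool_pos: [0.5282, 0.0085, 0.0713]
tool_rot: [-0.538, 0.843, -0.0, 0.0]
contact_force: [0.3, -0.4, 2.7]
opening: -0.0
```

>>> drive_tool:
  steps:
    - [[0,0,0.03],[0,0,0],1]
    - [[0,0,0],[0,0,0],1]

```text
t: 26.6
tool_pos: [0.5283, 0.0085, 0.071]
tool_rot: [-0.538, 0.843, -0.0, 0.0]
contact_force: [-0.6, -0.2, 3.4]
opening: 0.0001
```

>>> drive_tool:
  steps:
    - [[0,0,-0.1],[0,0,0],1]
    - [[0,0,-0.3],[0,0,0],1]
    - [[0,0,-2.5],[0,0,0],1]
    - [[0,3.5,-3.5],[0,0,0],1]
    - [[0,3.0,-3.0],[0,0,0],1]

```text
t: 27.1
tool_pos: [0.4681, 0.036, 0.1658]
tool_rot: [-0.538, 0.843, 0.0, -0.001]
contact_force: [-0.1, 0.8, 1.0]
opening: -0.0001
```

>>> drive_tool:
  steps:
    - [[0,0,0],[0,0,0],1]
    - [[0,0,0],[0,0,0],1]

```text
t: 27.3
tool_pos: [0.4694, 0.0361, 0.1659]
tool_rot: [-0.539, 0.843, -0.0, 0.001]
contact_force: [0.3, 0.1, -0.9]
opening: -0.0001
```

Run:
```python
from h import *
o=robot.get_obs(); print(o['t'],o['tool_pos'],o['contact_force'])
m,E=cam('wrist'); im=capture('wrist'); cv2.imwrite('pics/w10.png',cv2.resize(im[:220,130:390],None,fx=2,fy=2))
for n,lo,hi,z in [('orange',(5,150,100),(14,255,255),.06),('gold',(15,90,90),(32,255,255),.06)]:
    for r in rects(im,m,E,lo,hi,z,60): print(n,*r)
```

```text
27.3 [0.46942832 0.03605618 0.16590023] [ 0.31684837  0.13800935 -0.90566351]
orange [261. 152.] 494.1 23.1 18.7 27.9 65.2
orange [262.  35.] 562.8 -8.9 19.0 27.7 65.1
gold [304. 143.] 488.3 -6.4 24.7 21.8 65.2
gold [307.  47.] 543.8 -32.1 24.9 21.5 65.1
gold [242.  93.] 531.5 14.4 67.1 82.8 65.1
```

View pics/w10.png

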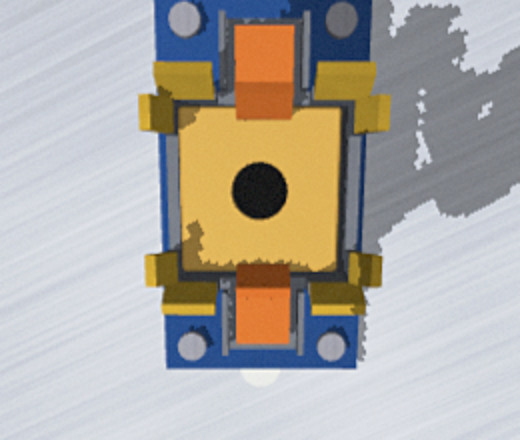

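Both lips overlap plate 2 evenly at (263,105) and (263,275) in the crop, and both read as fully sprung in. The tool is clear, so I'm handing in.

```bash
python3 -c "
from station import robot
print(robot.get_obs()['t']); print(robot.close_job())"
```

```text
27.35
the job is handed in; nothing more can be done
None
```

I loaded both gold plates into the magazine one at a time and handed the job in at 27.4 s of the 69 s allowed; no verdict came back.

- **Clicks:** Each plate clicked at tool height z ≈ 0.072 m, with a force drop of about 3 N (5.2 to 2.4 N, then 5.8 to 2.7 N). For the second plate I pressed only about 0.3 mm past the click. The highest reading between calls was about 12 N, on the ramps.
- **Last picture:** The second plate lies flat and square with both orange lips over its edges. The lips' positions match the first plate's check to 0.4 mm. The lips measure 27.9 and 27.7 mm long, against 28.1 and 27.4 mm with the well empty.
- **Bystanders and look-alikes:** I kept clear of these and did not measure them again at the end.
- **Disagreements:** The top and wrist cameras put the magazine centre about 3 mm apart, and I used the wrist value. The first plate's press showed no 10–22 N ramp peak, and most of the ramp may have been passed while it was still in the grip.

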